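# Register the disc tin, seat its nested lids, lift off the outer lid

### The job

Push the square tin home against both stop bars of the base plate, then take the nested lids by the inner lid's knob and lower them together onto the tin's neck until seated, without dropping them or letting them come apart on the way. Then grip the outer lid alone by its collar and lift it, level, until it is entirely above the inner lid's knob, leaving the inner lid seated and undisturbed. Finish while still holding the outer lid up there, touching nothing else, and leave the lapping disc, brass ring and spanner alone.

Things in the scene. Friction and masses are not known exactly. Their poses are not given: they have to be found in the camera images.
- fixture: Fixed dark steel base plate 220 x 220 mm, 8 mm thick, lying on the bench; origin at the centre of its underside, z up. On it stand two steel stop bars, 100 mm long, 14 wide, 20 high: one with its inner face at plate x = +70 mm (spanning y -40 to +60), one with its inner face at plate y = +70 mm (spanning x -40 to +60).
- stop_corner (a point): Where the planes of the two stop faces meet, on the plate's top surface: plate (70, 70, 8) mm, plate's axes. The tin is home with its +x and +y sides flat against the faces, its origin then at plate (22, 22, 8) mm.
- tin: Loose square steel tin, 0.6 to 0.9 kg, body 96 x 96 mm, 60 mm high. Origin at the centre of its underside, z up, x and y square to its sides. It starts on the plate, 2 to 7 cm off each stop and turned up to 0.2 rad from the plate's axes, its own +x and +y sides towards the stops. It slides when pushed low on a side; the stop faces are smooth.
- tin_mouth (a point): Centre of the tin's round mouth, 72 mm above its origin: the rim of an upright neck on its top, outer diameter 70 mm, inner 62 mm, 12 mm high, open into a round well (a few discs lie at its bottom).
- inner_lid: Inner lid, loose, round, about 0.16 kg, z up, origin at the centre of its underside. From below: plug of diameter 58 mm (50 at its tapered foot), 0 to 12 mm; steel flange, diameter 72, 12 to 16 mm; thin stem; knob. Seated, the plug is in the tin's neck, the flange on its rim, its origin 60 mm above the tin's. It starts standing on the bench on its plug, inside the outer lid.
- knob (a point): Middle of the inner lid's upright round black knob, 63 mm above its origin; knob diameter 18 mm, from 48 to 78 mm, wholly above the outer lid's collar (collar top at 44 mm when nested). Lifting the knob carries both lids.
- outer_lid: Outer lid, loose round aluminium cap, about 0.16 kg, z up, origin at the centre of its skirt's lower edge. Skirt diameter 83 mm outside, 77 inside; flat plate, underside at 10 mm, top at 14 mm; collar on it. Nested, the plate rests on the inner lid's flange, its origin 6 mm above the inner lid's, and inner stem and knob stand up through its 28 mm hole.
- collar (a point): Middle of the outer lid's round collar, 26 mm above its origin; collar outer diameter 48 mm, from 14 mm (plate top) to 38 mm. When nested the knob's top stands 34 mm above the collar's top. Lifting the collar carries the outer lid only; nothing locks it.
- lap_disc: Bystander: dark steel lapping disc of diameter 60 mm with a short stub, 34 mm high, standing on the bench; origin at the centre of its underside.
- seat_ring: Bystander: brass ring of diameter 44 mm, 12 mm high, on the bench; origin at the centre of its underside.
- spanner: Bystander: spanner 160 mm long lying on the bench along its x; origin near its middle.
Mind the look-alikes: they are no part of the job. Of the things that look like the outer_lid, the middle-sized one is meant.

How it is judged:
By the outcome, as a careful person would: the job done as asked, in the order asked, and still so for the second after the job is handed in, while the arm keeps its last pose, push and grip.
It also fails if it takes over 72 s, if anything falls off the work surface, if the arm or the gripper's body presses on something with over 40 N, if the wrist force passes 120 N, or if a joint passes its speed limit or range.

### The arm

A 7-joint arm with a two-finger parallel gripper is mounted at the origin on the work surface. World frame = base frame: x ahead of the robot, y to its left, z up, the work surface at z = 0. Lengths are in m, angles in rad, forces in N, time in s.
With the tool pointing down it reaches from about 0.4 to 0.875 m from the base axis. Payload 4.4 kg.
Tool frame: the origin (TCP) lies on the centre line of the jaws, within the pads' length; the fingertips stand 22 mm ahead of it and the grasp point (between the pads) lies 3 mm ahead of it (env.tip_reach is the distance from the TCP to the fingertips, in m); z points along the fingers, y is the line along which they close (so a half turn about z gives the same grasp; the last joint's range is limited). The gripper opens to 85 mm and grips with 20 to 120 N. Pads are 22 mm wide; open, the fingers measure 114 mm over their backs; the gripper's body (76 mm by 85 mm) begins 54 mm behind the grasp point. The pads swing forward as they close: fully open they stand 13 mm farther back than shut.
Start: joints at [-1.216, 0.628, 0.038, 1.517, -0.027, 0.996, -0.02], TCP at [0.265, 0.593, 0.253] pointing down, gripper open.
Joint ranges: [-3.06, 3.06], [-0.37, 2.12], [-1.25, 1.32], [0.18, 2.47], [-1.1, 4.24], [0.23, 1.98], [-2.94, 2.94]. Speed limits (rad/s): [2.57, 2.57, 3.14, 3.14, 3.14, 3.14, 3.14].

### API

Orientations are given as a unit quaternion [x, y, z, w].
In Python, from station import sensors, grab_frame, calibration, job, env gives the robot as it stands. The module is installed in compiled form; this text tells all that it offers.
- The arm moves only by the shell command python3 -m crank 'ROWS' [FORCE]. ROWS is JSON, a list of rows, each a list of 5 numbers: the finger opening in cm, from 0 to 8.54, then the shift along the world's x, y, z in cm, then the turn about the world's z in rad. A call has 1 to 10 rows; each row shifts and turns the commanded pose from where the row before left it; what a row does not reach is not made up. A row lasts 1/12 s, in which the tool goes at most 41.7 mm and 7.16 degrees, less where a joint would pass 70% of its speed; a pose out of reach is approached as far as the arm can. A call with a gripper value outside its range is refused whole. The fingers move at their own pace and stop on an object; FORCE is the grip in N (left out, the last holds). Time passes only in rows, so rows that do not move let the fingers close. It gives the time, the measured TCP pose, the force, the opening and the grip force at its end, in the units of the state.
- sensors.state(): the state, without advancing time (a new reading comes with each control period).
- grab_frame(name): name is "scene" or "top" or "wrist"; returns the picture (384x512x3 uint8, red, green, blue); there is no depth.
- calibration(name): a dict with "intrinsics" (3x3 intrinsics, pixels), "view" (4x4, takes a point from world to camera coordinates). Camera axes: x right, y up, looking along -z (the intrinsics and any distortion apply to the point x, -y, -z); pixel columns grow to the right and rows downward; lengths in m; the calibration is good to about 2 mm. A picture is of the moment at which its call begins: read the wrist's pose just before it. calibration takes no time and is no camera call; for the wrist camera it gives the pose at the moment of the call.
- job.hand_in(): hands the job in; it is judged then, once.
The state is a dict: "time_s": time; "q": joint angles; "joint_vel": joint speeds; "joint_torque": joint torques, N m; "eef_pos": TCP position; "eef_rot": TCP orientation; "contact_force": force on the tool from outside, world axes, zero at the start; "moment": the same for the moment, N m; "gripper_width": opening from 0.0 (shut) to 1.0 (fully open); "grasp_force": force on a finger pad.
Only numpy, scipy, OpenCV 4.12 (cv2) and the standard library are available. Lean on these libraries where they do the work, as an engineer would, in place of code of your own. Each camera call takes 0.05 s, during which the arm holds its last target. There are 200 camera calls.

## Working session

There is one attempt and no reset: what is moved stays moved. The work goes in short steps, Python scripts to look and compute and a shell command to move; the robot and the scene stay as the last step left them, time stands still between calls to the robot, and variables do not carry over. Pictures are saved under pics/ and viewed, at most 10 in all, crops included, and the job is handed in when it is done.

```bash
mkdir -p pics
cat > h.py <<'E'
import numpy as np, cv2
from station import sensors, grab_frame, calibration, job, env
def ray(name,u,v,c=None):
    c=c or calibration(name);K=np.array(c["intrinsics"]);V=np.array(c["view"])
    d=np.linalg.inv(K)@[u,v,1];d=np.array([d[0],-d[1],-d[2]])
    R=V[:3,:3];return -R.T@V[:3,3],R.T@d
def onz(name,u,v,z,c=None):
    o,d=ray(name,u,v,c);return o+d*(z-o[2])/d[2]
def px(name,p,c=None):
    c=c or calibration(name);V=np.array(c["view"]);q=V[:3,:3]@np.array(p)+V[:3,3]
    w=np.array(c["intrinsics"])@[q[0],-q[1],-q[2]];return w[:2]/w[2]
E
python3 - <<'E'
from h import *
a=grab_frame("scene");b=grab_frame("top")
cv2.imwrite("pics/scene.png",cv2.resize(a[:,:,::-1],(800,600)));cv2.imwrite("pics/top.png",cv2.resize(b[:,:,::-1],(800,600)))
np.save("top.npy",b);np.save("scene.npy",a)
for n in("scene","top"):
    c=calibration(n);print(n,{k:np.round(v,3).tolist() if k in("intrinsics","view") else v for k,v in c.items()})
print(sensors.state(),env.tip_reach)
E
```

```text
scene {'intrinsics': [[478.121, 0.0, 259.771], [0.0, 478.121, 187.911], [0.0, 0.0, 1.0]], 'view': [[0.858, 0.514, -0.008, -0.447], [-0.434, 0.732, 0.525, 0.236], [0.276, -0.447, 0.851, -1.213], [0.0, 0.0, 0.0, 1.0]]}
top {'intrinsics': [[365.887, 0.0, 251.927], [0.0, 365.887, 187.721], [0.0, 0.0, 1.0]], 'view': [[-0.016, -1.0, -0.008, -0.027], [0.998, -0.016, 0.055, -0.55], [-0.055, -0.007, 0.998, -0.967], [0.0, 0.0, 0.0, 1.0]]}
{'time_s': 0.1, 'q': array([-1.21579809,  0.6292705 ,  0.0384601 ,  1.51829838, -0.02698131,
        0.99630628, -0.01994603]), 'joint_vel': array([ 0.00094598, -0.00178018,  0.00103086, -0.0019473 , -0.00126641,
       -0.0008094 , -0.00156131]), 'joint_torque': array([ 3.47969210e-03, -5.64534152e+01,  1.23062801e+00, -1.93971491e+01,
        1.13208647e-02,  5.40270674e-03, -9.11229193e-06]), 'eef_pos': array([0.26528181, 0.59280771, 0.25246066]), 'eef_rot': array([ 2.08825198e-01,  9.77952585e-01, -8.66942371e-04, -1.62544563e-04]), 'contact_force': array([ 0.59792062, -0.10027208,  0.43361167]), 'moment': array([-0.05975891, -0.04605578, -0.02043291]), 'grasp_force': 0.0, 'gripper_width': 0.9978619446372574} 0.022
```

View pics/scene.png

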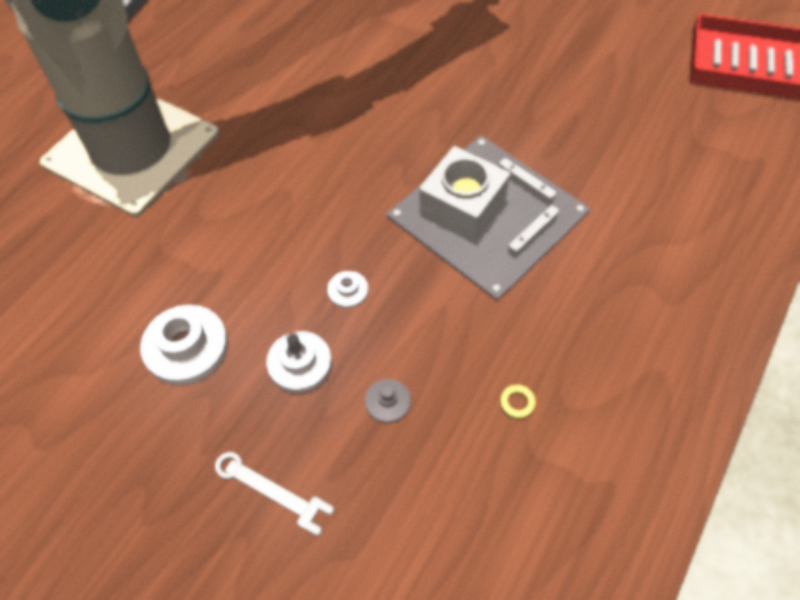

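View pics/top.png

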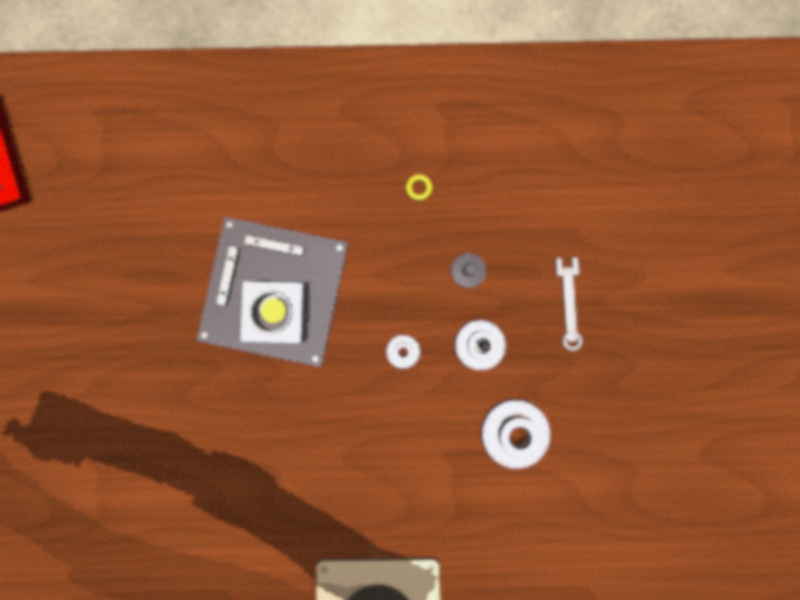

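The scene picture (800x600) shows:
- **Plate and tin:** the tin is at (465,190), with stop bars at (527,178) and (533,230).
- **Plain lids (look-alikes):** a large one at (183,343) and a small one at (348,288).
- **Nested lids:** the middle-sized lid at (298,360), with the black knob through it.
- **Bystanders:** disc at (388,400), ring at (518,401), spanner at (275,490).

In the top view the same things are at: tin (272,311), nested lids (480,345), small lid (403,352), large lid (516,435). The nested, middle-sized one is the target, because it alone has the black knob.

Run:
```python
from h import *
b=np.load("top.npy");s=np.load("scene.npy");f=1.5625
hsv=cv2.cvtColor(b,cv2.COLOR_RGB2HSV)
# plate: low saturation region
low=(hsv[...,1]<70).astype(np.uint8); low[:128]=low[:128]*0
low[350:]=0
low=cv2.morphologyEx(low,cv2.MORPH_CLOSE,np.ones((5,5)))
cs,_=cv2.findContours(low,cv2.RETR_EXTERNAL,cv2.CHAIN_APPROX_NONE)
for c in cs:
    if cv2.contourArea(c)<150: continue
    (u,v),(w,h),a=cv2.minAreaRect(c);print("low",np.round([u*f,v*f,w,h,a],1),np.round(onz("top",u,v,0.008),3))
    if cv2.contourArea(c)>4000:
        box=cv2.boxPoints(cv2.minAreaRect(c));P=np.array([onz("top",*p,0.008) for p in box]);print("plate",P.round(4).tolist(),P.mean(0))
        E=np.roll(P,-1,0)-P;print("edges",np.hypot(E[:,0],E[:,1]),np.arctan2(E[:,1],E[:,0]))
br=((hsv[...,1]<60)&(hsv[...,2]>170)).astype(np.uint8)
cs,_=cv2.findContours(br,cv2.RETR_EXTERNAL,cv2.CHAIN_APPROX_NONE)
for c in cs:
    A=cv2.contourArea(c)
    if A<100 or A>9000: continue
    (u,v),(w,h),a=cv2.minAreaRect(c);z=.068 if u*f<320 else .02
    P=np.array([onz("top",*p,z) for p in cv2.boxPoints(((u,v),(w,h),a))]);E=np.roll(P,-1,0)-P
    print("br",np.round([u*f,v*f,A],0),P.mean(0).round(4),np.hypot(E[:,0],E[:,1]).round(4),np.arctan2(E[:,1],E[:,0]).round(3))
# knob: dark blob in both views near lid
for n,im,(x,y) in(("top",b,(482,345)),("scene",s,(297,348))):
    x0,y0=int(x/f)-16,int(y/f)-16;g=cv2.cvtColor(im,cv2.COLOR_RGB2GRAY)[y0:y0+32,x0:x0+32]
    m=(g<80).astype(np.uint8);k,l,st,ce=cv2.connectedComponentsWithStats(m)
    for i in range(1,k):
        if st[i,4]>8:
            print(n,(ce[i]+[x0,y0]).round(1),st[i],"z.063",onz(n,*(ce[i]+[x0,y0]),.066).round(4))
```

```text
low [514.8 433.6  43.   43.   90. ] [ 0.307 -0.239  0.008]
low [402.3 350.8  21.   21.   90. ] [ 0.451 -0.049  0.008]
low [479.7 344.5  31.8  31.8  45. ] [ 0.459 -0.182  0.008]
low [568.6 303.   58.5  14.2  87.6] [ 0.528 -0.337  0.008]
low [467.6 269.9  21.2  20.5  45. ] [ 0.588 -0.165  0.008]
low [271.7 290.9  81.5  81.2  12. ] [0.558 0.175 0.008]
plate [[0.4752, 0.306, 0.008], [0.6907, 0.2606, 0.008], [0.6406, 0.0435, 0.008], [0.4266, 0.0912, 0.008]] [0.55824535 0.17529396 0.008     ]
edges [0.22023518 0.22282886 0.21926128 0.22026923] [-0.20772559 -1.79756879  2.92226758  1.34829151]
br [424. 579. 131.] [ 0.0732 -0.0794  0.02  ] [0.0442 0.0633 0.0441 0.0633] [-1.583  3.122  1.559 -0.017]
br [ 516.  434. 1418.] [ 0.3085 -0.2375  0.02  ] [0.1106 0.1091 0.1099 0.1092] [-1.585  3.111  1.557 -0.024]
br [402. 351. 338.] [ 0.4514 -0.0492  0.02  ] [0.0558 0.0555 0.0556 0.0555] [-1.586  3.124  1.556 -0.015]
br [480. 345. 760.] [ 0.4599 -0.182   0.02  ] [0.0823 0.0819 0.0819 0.082 ] [-1.587  3.115  1.556 -0.022]
br [ 270.  312. 1432.] [0.5194 0.1642 0.068 ] [0.099  0.0992 0.0989 0.0986] [-0.04  -1.626  3.096  1.517]
br [569. 303. 394.] [ 0.5283 -0.3336  0.02  ] [0.0376 0.1554 0.0373 0.1554] [-1.545 -3.133  1.598  0.011]
br [226. 275. 181.] [0.5804 0.2368 0.068 ] [0.097  0.0153 0.097  0.0152] [-0.223 -1.811  2.917  1.333]
br [273. 245. 174.] [0.6296 0.16   0.068 ] [0.015  0.0971 0.0149 0.0971] [-0.206 -1.793  2.93   1.348]
top [309.  220.2] [15 14  5  6 20] z.063 [ 0.4621 -0.1793  0.066 ]
scene [188.5 221.9] [12 13  6  7 35] z.063 [ 0.4679 -0.1839  0.066 ]
```

```bash
python3 -m crank '[[4,1.6,-3.7,0,0.02],[4,1.6,-3.7,0,0.02],[4,1.6,-3.7,0,0.02],[4,1.6,-3.7,0,0.02],[4,1.6,-3.7,0,0.02],[4,1.6,-3.7,0,0.02],[4,1.6,-3.7,0,0.02],[4,1.6,-3.7,0,0.02],[4,1.6,-3.7,0,0.02],[4,1.6,-3.7,0,0.02]]' 30
cat > p.py <<'E'
from h import *
import sys
s=sensors.state();p=s["eef_pos"];x,y,z,w=s["eef_rot"]
yy=np.arctan2(1-2*(x*x+z*z),2*(x*y-z*w))
d=p[:2]-[.5582,.1753];c,q=np.cos(.219),np.sin(.219)
print("t",round(s["time_s"],2),"tcp",p.round(4),"plate",np.round([d@[c,-q],d@[q,c]],4),"yaw",round(yy,3),"F",s["contact_force"].round(1),"w",round(s["gripper_width"]*8.54,2),"g",round(s["grasp_force"],1),"tilt",round(2*(x*x+y*y)-1,4))
E
python3 p.py
```

```text
time_s: 0.93
eef_pos: [0.4257, 0.2214, 0.2532]
eef_rot: [0.11, 0.994, -0.0, -0.0]
contact_force: [1.2, 1.0, 1.2]
gripper_width: 0.466
grasp_force: 0.0
t 0.93 tcp [0.4257 0.2214 0.2532] plate [-0.1394  0.0162] yaw 1.351 F [1.2 1.  1.2] w 3.98 g 0.0 tilt 1.0
```

```bash
python3 -m crank '[[4,1.1,-3.8,0,0],[4,0,0,-4,0],[4,0,0,-4,0],[4,0,0,-4,0],[4,0,0,-4,0],[4,0,0,-3,0],[4,0,0,-2.1,0],[4,0,0,0,0]]'; python3 p.py
```

```text
time_s: 1.6
eef_pos: [0.4329, 0.1836, 0.0385]
eef_rot: [0.11, 0.994, -0.003, -0.005]
contact_force: [0.1, 0.2, 0.3]
gripper_width: 0.47
grasp_force: 0.0
t 1.6 tcp [0.4329 0.1836 0.0385] plate [-0.1241 -0.0191] yaw 1.35 F [0.1 0.2 0.3] w 4.02 g 0.0 tilt 0.9999
```

```bash
python3 -m crank '[[4,0.9,-0.2,0.1,0],[4,0.9,-0.2,0.1,0],[4,0.9,-0.2,0.1,0],[4,0.9,-0.2,0,0],[4,0.9,-0.2,0,0],[4,0.9,-0.2,0,0],[4,0.9,-0.2,0,0],[4,0.9,-0.2,0,0]]'; python3 p.py;python3 -m crank '[[4,0.4,-0.09,0,0],[4,0.4,-0.09,0,0]]'; python3 p.py
```

```text
time_s: 2.27
eef_pos: [0.5078, 0.1694, 0.0463]
eef_rot: [0.11, 0.994, 0.0, -0.001]
contact_force: [-7.6, 1.3, 7.7]
gripper_width: 0.471
grasp_force: 0.0
t 2.27 tcp [0.5078 0.1694 0.0463] plate [-0.0479 -0.0167] yaw 1.35 F [-7.6  1.3  7.7] w 4.02 g 0.0 tilt 1.0
time_s: 2.43
eef_pos: [0.5161, 0.1675, 0.0463]
eef_rot: [0.11, 0.994, 0.0, -0.001]
contact_force: [-8.3, 1.8, 11.0]
gripper_width: 0.471
grasp_force: 0.0
t 2.43 tcp [0.5161 0.1675 0.0463] plate [-0.0394 -0.0168] yaw 1.35 F [-8.3  1.8 11. ] w 4.02 g 0.0 tilt 1.0
```

```bash
for i in 1 2; do :; done; python3 -m crank '[[4,0.2,-0.045,0.1,0],[4,0.1,-0.02,0,0]]'; python3 p.py;python3 -m crank '[[4,0.2,-0.045,0,0],[4,0.1,-0.02,0,0]]'; python3 p.py
python3 - <<'E'
from h import *
b=grab_frame("top");cv2.imwrite("pics/t2.png",cv2.resize(b[160:250,100:250,::-1],None,fx=5,fy=5))
E
```

```text
time_s: 2.6
eef_pos: [0.5182, 0.167, 0.0466]
eef_rot: [0.11, 0.994, -0.0, -0.002]
contact_force: [-7.8, 2.0, 5.2]
gripper_width: 0.47
grasp_force: 0.0
t 2.6 tcp [0.5182 0.167  0.0466] plate [-0.0372 -0.0168] yaw 1.35 F [-7.8  2.   5.2] w 4.01 g 0.0 tilt 1.0
time_s: 2.77
eef_pos: [0.5181, 0.1668, 0.0465]
eef_rot: [0.11, 0.994, -0.001, -0.004]
contact_force: [-15.2, 3.2, 10.5]
gripper_width: 0.469
grasp_force: 0.0
t 2.77 tcp [0.5181 0.1668 0.0465] plate [-0.0373 -0.017 ] yaw 1.351 F [-15.2   3.2  10.5] w 4.0 g 0.0 tilt 1.0
```

View pics/t2.png

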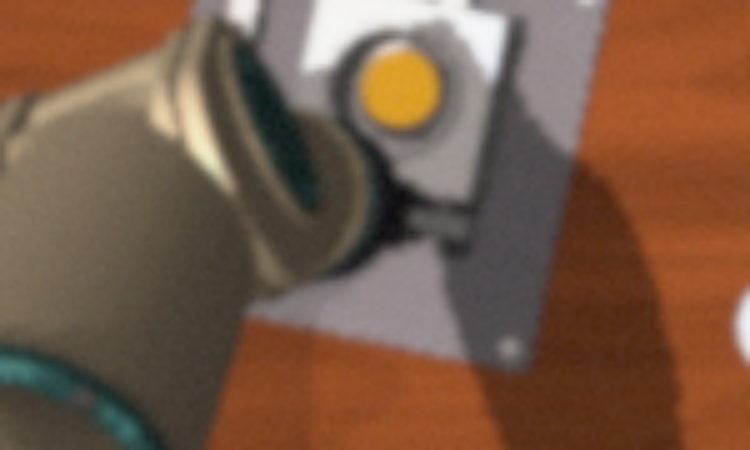

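```bash
python3 -m crank '[[4,-1.2,0.27,0,0],[4,0,0,3,0],[4,0,0,4,0],[4,0,0,3,-0.12],[4,1,-2,0,-0.12],[4,1,-2,0,-0.12],[4,1,-2,0,-0.12],[4,1,-2,0,-0.12],[4,1,-2,0,-0.12],[4,0,0,0,-0.12]]'; python3 -m crank '[[4,0,0,0,-0.12],[4,0,0,0,-0.12],[4,0,0,0,-0.12],[4,0,0,0,-0.12],[4,0,0,0,-0.12],[4,0,0,0,-0.12],[4,0,0,0,0]]'; python3 p.py
```

```text
time_s: 3.65
eef_pos: [0.5646, 0.0621, 0.1477]
eef_rot: [0.512, 0.859, 0.0, 0.004]
contact_force: [-0.0, -0.7, -0.5]
gripper_width: 0.467
grasp_force: 0.0
time_s: 4.23
eef_pos: [0.562, 0.0683, 0.147]
eef_rot: [0.778, 0.628, 0.001, 0.001]
contact_force: [-0.3, 0.1, -0.9]
gripper_width: 0.471
grasp_force: 0.0
t 4.23 tcp [0.562  0.0683 0.147 ] plate [ 0.027  -0.1037] yaw -0.213 F [-0.3  0.1 -0.9] w 4.03 g 0.0 tilt 1.0
```

```bash
python3 -m crank '[[4,-0.5,0.1,0,0],[4,0,0,-4,0],[4,0,0,-4,0],[4,0,0,-2.1,0],[4,0,0,0,0]]'; python3 p.py; python3 -m crank '[[4,0.17,0.78,0,0],[4,0.17,0.78,0,0],[4,0.17,0.78,0,0],[4,0.17,0.78,0,0],[4,0.17,0.78,0,0],[4,0.17,0.78,0,0],[4,0.17,0.78,0,0]]';python3 p.py
```

```text
time_s: 4.65
eef_pos: [0.5525, 0.0696, 0.0416]
eef_rot: [0.777, 0.63, -0.003, -0.002]
contact_force: [-0.3, -0.2, -0.1]
gripper_width: 0.471
grasp_force: 0.0
t 4.65 tcp [0.5525 0.0696 0.0416] plate [ 0.0174 -0.1044] yaw -0.207 F [-0.3 -0.2 -0.1] w 4.02 g 0.0 tilt 1.0
time_s: 5.23
eef_pos: [0.5681, 0.124, 0.0465]
eef_rot: [0.777, 0.629, 0.0, 0.001]
contact_force: [-2.0, -5.8, 4.9]
gripper_width: 0.47
grasp_force: 0.0
t 5.23 tcp [0.5681 0.124  0.0465] plate [ 0.0208 -0.0479] yaw -0.21 F [-2.  -5.8  4.9] w 4.02 g 0.0 tilt 1.0
```

```bash
python3 -m crank '[[4,0.09,0.39,0,0],[4,0.06,0.3,0,0]]';python3 p.py;python3 -m crank '[[4,0.04,0.2,0,0],[4,0.04,0.2,0,0]]';python3 p.py
```

```text
time_s: 5.4
eef_pos: [0.5697, 0.1313, 0.0464]
eef_rot: [0.777, 0.629, 0.0, 0.001]
contact_force: [-0.8, -6.7, 6.2]
gripper_width: 0.469
grasp_force: 0.0
t 5.4 tcp [0.5697 0.1313 0.0464] plate [ 0.0207 -0.0405] yaw -0.21 F [-0.8 -6.7  6.2] w 4.01 g 0.0 tilt 1.0
time_s: 5.57
eef_pos: [0.5702, 0.1342, 0.0465]
eef_rot: [0.777, 0.629, -0.0, 0.001]
contact_force: [-3.4, -11.1, 6.8]
gripper_width: 0.466
grasp_force: 0.0
t 5.57 tcp [0.5702 0.1342 0.0465] plate [ 0.0206 -0.0375] yaw -0.21 F [ -3.4 -11.1   6.8] w 3.98 g 0.0 tilt 1.0
```

```bash
python3 -m crank '[[4,0.04,0.2,0,-0.01],[4,0,0,0,0]]';python3 p.py; python3 -m crank '[[4,-0.2,-1.2,0,0],[4,0,-1,3,0],[4,0,-4,4,0],[4,0,-4,4,0],[4,-1,-4,0,0],[4,-1,-4,0,0],[4,-1,-4,0,0],[4,0,0,0,0]]'; python3 p.py
python3 - <<'E'
from h import *
b=grab_frame("top");cv2.imwrite("pics/t3.png",cv2.resize(b[130:240,110:240,::-1],None,fx=5,fy=5))
hsv=cv2.cvtColor(b,cv2.COLOR_RGB2HSV)
br=((hsv[...,1]<60)&(hsv[...,2]>170)).astype(np.uint8)
cs,_=cv2.findContours(br,cv2.RETR_EXTERNAL,cv2.CHAIN_APPROX_NONE)
for c in cs:
    A=cv2.contourArea(c)
    if A<100 or A>9000: continue
    (u,v),(w,h),a=cv2.minAreaRect(c)
    z=.068 if A>1000 else .028
    P=np.array([onz("top",*p,z) for p in cv2.boxPoints(((u,v),(w,h),a))]);E=np.roll(P,-1,0)-P
    d=P.mean(0)[:2]-[.5582,.1753];k,q=np.cos(.219),np.sin(.219)
    print("br",np.round([u,v,A],0),P.mean(0).round(4),np.round([d@[k,-q],d@[q,k]],4),np.hypot(E[:,0],E[:,1]).round(4),np.arctan2(E[:,1],E[:,0]).round(3))
E
```

```text
time_s: 5.73
eef_pos: [0.5698, 0.1346, 0.0464]
eef_rot: [0.781, 0.625, -0.001, 0.001]
contact_force: [-3.9, -8.3, 6.6]
gripper_width: 0.472
grasp_force: 0.0
t 5.73 tcp [0.5698 0.1346 0.0464] plate [ 0.0201 -0.0372] yaw -0.222 F [-3.9 -8.3  6.6] w 4.03 g 0.0 tilt 1.0
time_s: 6.4
eef_pos: [0.5362, -0.0733, 0.1357]
eef_rot: [0.784, 0.621, -0.001, 0.003]
contact_force: [-0.3, -1.7, 1.0]
gripper_width: 0.471
grasp_force: 0.0
t 6.4 tcp [ 0.5362 -0.0733  0.1357] plate [ 0.0325 -0.2474] yaw -0.232 F [-0.3 -1.7  1. ] w 4.02 g 0.0 tilt 1.0
br [274. 371. 178.] [ 0.0753 -0.0868  0.028 ] [-0.4144 -0.3607] [0.0284 0.0602 0.0283 0.0603] [-1.583  3.122  1.559 -0.018]
br [ 330.  278. 1404.] [ 0.3177 -0.2279  0.068 ] [-0.1471 -0.4458] [0.1051 0.1037 0.1045 0.1038] [-1.585  3.111  1.557 -0.024]
br [306. 220. 789.] [ 0.4614 -0.177   0.028 ] [-0.0179 -0.365 ] [0.0827 0.0893 0.0825 0.0889] [-0.426 -1.993  2.711  1.151]
br [365. 194. 374.] [ 0.5285 -0.3349  0.028 ] [ 0.0819 -0.5045] [0.0364 0.155  0.0361 0.155 ] [-1.489 -3.078  1.653  0.066]
br [ 166.  176. 1566.] [0.5811 0.1825 0.068 ] [0.0208 0.012 ] [0.1187 0.121  0.1184 0.1202] [-0.207 -1.796  2.928  1.348]
```

View pics/t3.png

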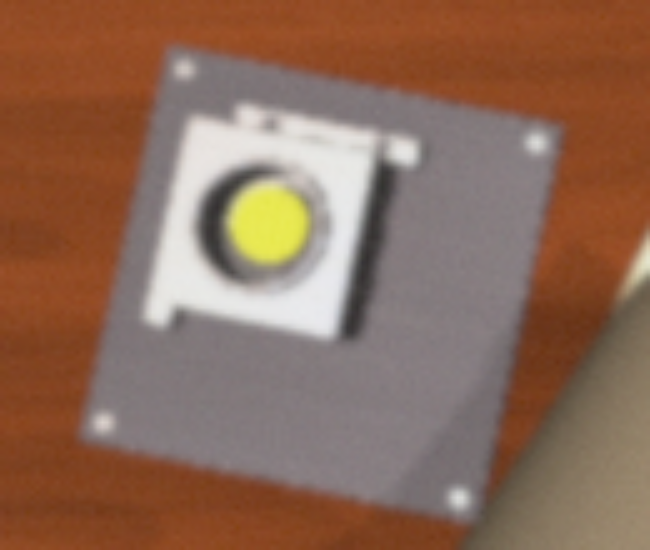

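The crop shows the tin (centre 265,225) up against the top bar (325,135) and the left bar (160,310). I'll check flatness from above with the wrist camera.

```bash
python3 -m crank '[[8.5,0.5,3.5,1,0],[8.5,0.5,4,1,0],[8.5,0.5,4,1,0],[8.5,0.5,4,1,0],[8.5,0,4,0,0],[8.5,0,0,0,0],[8.5,0,0,0,0]]' | head -2
python3 - <<'E'
from h import *
c=calibration("wrist");np.save("wc.npy",c,allow_pickle=True)
a=grab_frame("wrist");np.save("w1.npy",a);cv2.imwrite("pics/w1.png",cv2.resize(a[:,:,::-1],(800,600)))
P=lambda x,y,z:[.5582+x*.9761+y*.2173,.1753-x*.2173+y*.9761,z]
for n,q in dict(homeA=P(.07,.07,.068),homeB=P(-.026,.07,.068),homeC=P(-.026,-.026,.068),homeD=P(.07,-.026,.068),barx1=P(.07,-.04,.028),bary1=P(-.04,.07,.028),mouth=P(.022,.022,.08),scr=P(.11,.11,.008),scr2=P(-.11,.11,.008)).items(): print(n,(px("wrist",q,c)*1.5625).round(0))
E
python3 p.py
```

```text
time_s: 7.03
eef_pos: [0.5574, 0.1379, 0.1741]
homeA [549.  74.]
homeB [316.  72.]
homeC [325. 294.]
homeD [528. 296.]
barx1 [507. 297.]
bary1 [300.  81.]
mouth [431. 195.]
scr [603.   1.]
scr2 [163.  -3.]
t 7.08 tcp [0.5576 0.1346 0.1741] plate [ 0.0082 -0.0398] yaw -0.215 F [ 0.6 -0.8  0.1] w 8.49 g 0.0 tilt 1.0
```

View pics/w1.png

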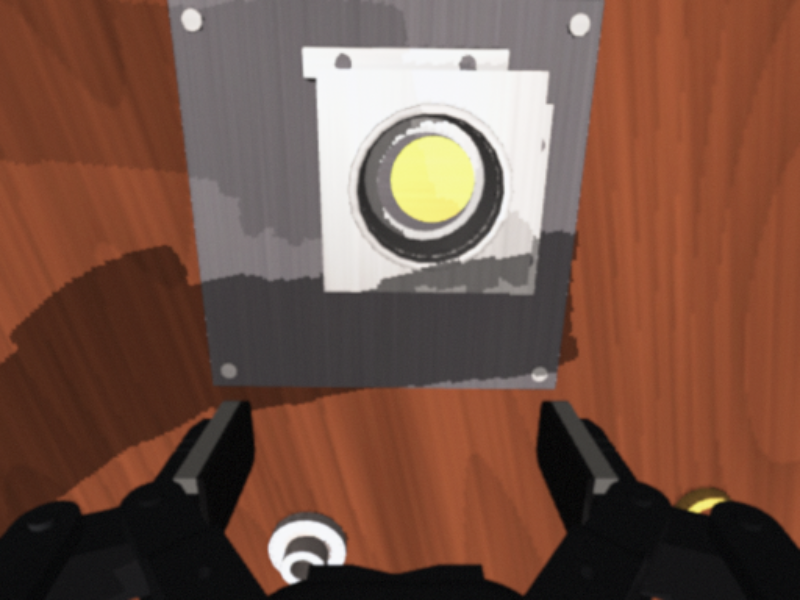

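The wrist picture shows the tin's corners at (316,68), (549,72), (325,291) and (533,293). The home position predicts (316,72), (549,74), (325,294) and (528,296), so the tin is home and square. Next I go to the nested lids.

```bash
python3 -m crank '[[4,-1.1,-3.75,0,0],[4,-1.1,-3.75,0,0],[4,-1.1,-3.75,0,0],[4,-1.1,-3.75,0,0],[4,-1.1,-3.75,0,0],[4,-1.1,-3.75,0,0],[4,-1.1,-3.75,0,0],[4,-1.1,-3.75,0,0],[4,-1.1,-3.75,0,0],[4,-1.1,-3.75,0,0]]' | head -1; python3 -m crank '[[4,0,0,0,0],[4,0,0,0,0]]'|head -2
python3 - <<'E'
from h import *
c=calibration("wrist")
a=grab_frame("wrist");np.save("w2.npy",a);cv2.imwrite("pics/w2.png",cv2.resize(a[:,:,::-1],(800,600)))
np.savez("w2c.npz",K=c["intrinsics"],V=c["view"])
print("pred knob top",px("wrist",[.461,-.180,.078],c)*1.5625, "lid",px("wrist",[.46,-.182,.02],c)*1.5625)
E
python3 p.py
```

```text
time_s: 7.92
time_s: 8.08
eef_pos: [0.4461, -0.2473, 0.1745]
pred knob top [393.1529952  167.99771698] lid [392.48700652 164.24193623]
t 8.13 tcp [ 0.447  -0.2448  0.1743] plate [-0.0172 -0.4342] yaw -0.224 F [ 0.5  0.3 -0.1] w 4.0 g 0.0 tilt 1.0
```

View pics/w2.png

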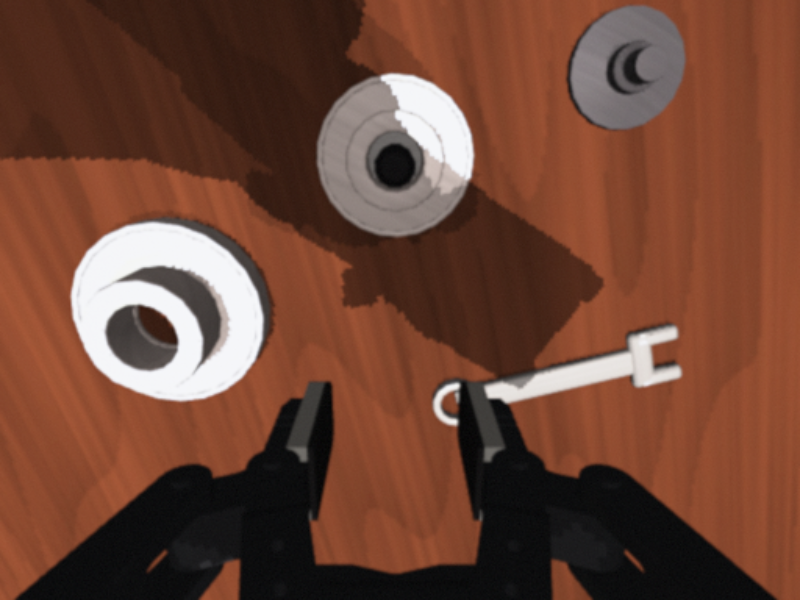

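The wrist picture shows these candidates:
- **Middle-sized lid:** centre (395,155), with the black knob standing in its collar at (395,165). This is the one meant.
- **Larger plain lid:** (172,310), with an empty collar.
- **Dark disc:** (628,68).
- **Small lid:** out of view.

The picture itself is the enlarged confirmation. It puts the knob at (0.462, -0.179), which agrees with the top view.

```bash
python3 -m crank '[[4,0.75,3.3,0,0],[4,0.75,3.3,0,0],[4,0,0,-3,0],[4,0,0,-2,0],[4,0,0,0,0],[4,0,0,0,0]]' |head -1; python3 p.py
```

```text
time_s: 8.63
t 8.63 tcp [ 0.4626 -0.176   0.1238] plate [-0.0169 -0.3637] yaw -0.218 F [ 0.  -0.6  0.6] w 4.03 g 0.0 tilt 1.0
```

```bash
python3 -m crank '[[4,0,-0.3,-2,0],[4,0,0,-2,0],[4,0,0,-1.2,0],[4,0,0,0,0],[4,0,0,0,0]]' |head -1; python3 p.py; python3 -m crank '[[0.5,0,0,0,0],[0.5,0,0,0,0],[0.5,0,0,0,0],[0.5,0,0,0,0],[0.5,0,0,0,0],[0.5,0,0,0,0],[0.5,0,0,0,0]]' 40|head -1; python3 p.py
```

```text
time_s: 9.05
t 9.05 tcp [ 0.4634 -0.1809  0.073 ] plate [-0.0152 -0.3683] yaw -0.221 F [-0.4 -0.9  0.1] w 4.0 g 0.0 tilt 1.0
time_s: 9.63
t 9.63 tcp [ 0.4633 -0.1807  0.0732] plate [-0.0153 -0.3681] yaw -0.22 F [-2.9  0.4  7. ] w 1.66 g 40.2 tilt 1.0
```

```bash
python3 -m crank '[[0.5,0,0,0,0],[0.5,0,0,0.5,0],[0.5,0,0,1,0],[0.5,0,0,2,0],[0.5,0,0,2.5,0],[0.5,0,0,2.5,0],[0.5,0,0,2.5,0],[0.5,0,0,2,0],[0.5,0,0,0,0],[0.5,0,0,0,0]]' 60|head -1; python3 p.py
python3 - <<'E'
from h import *
c=calibration("wrist");a=grab_frame("wrist");cv2.imwrite("pics/w3.png",cv2.resize(a[:,:,::-1],(800,600)))
E
```

```text
time_s: 10.47
t 10.47 tcp [ 0.4636 -0.1804  0.2032] plate [-0.0151 -0.3677] yaw -0.219 F [ 0.1 -0.4 -3.3] w 1.6 g 59.5 tilt 1.0
```

View pics/w3.png

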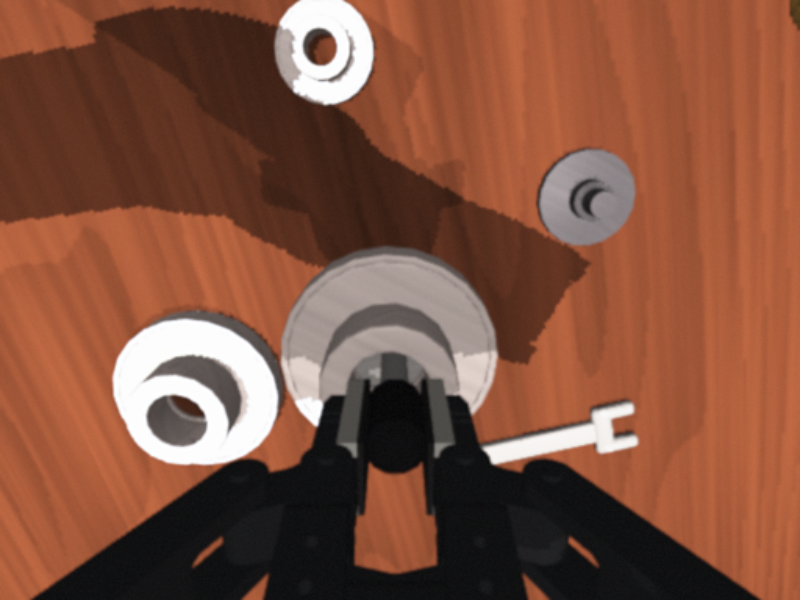

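The picture shows both lids held. The knob is between the pads at (397,430), and the outer lid spans columns 283 to 496 with its far edge at row 248. I'll work out the lid offset from the TCP.

Run:
```python
from h import *
c=calibration("wrist");p=sensors.state()["eef_pos"]
t=np.linspace(0,2*np.pi,200)
def ext(dx,dy,dz):
    k,q=np.cos(.219),np.sin(.219)
    Q=np.array([px("wrist",[p[0]+dx*k+dy*q+.0415*np.cos(a),p[1]-dx*q+dy*k+.0415*np.sin(a),p[2]+dz],c)*1.5625 for a in t])
    return Q[:,0].min().round(1),Q[:,0].max().round(1),Q[:,1].min().round(1)
for d in((0,0),(.001,0),(0,.001),(0,.002)): print(d,"top",ext(*d,-.053),"bottom",ext(*d,-.067))
print("tcp axis", px("wrist",p,c)*1.5625,px("wrist",p+[0,0,-.05],c)*1.5625)
```

```text
(0, 0) top (np.float64(285.6), np.float64(504.5), np.float64(257.4)) bottom (np.float64(292.8), np.float64(497.3), np.float64(248.6))
(0.001, 0) top (np.float64(288.3), np.float64(507.1), np.float64(257.4)) bottom (np.float64(295.3), np.float64(499.8), np.float64(248.6))
(0, 0.001) top (np.float64(285.5), np.float64(504.6), np.float64(254.7)) bottom (np.float64(292.6), np.float64(497.5), np.float64(246.0))
(0, 0.002) top (np.float64(285.3), np.float64(504.8), np.float64(251.9)) bottom (np.float64(292.5), np.float64(497.6), np.float64(243.4))
tcp axis [395.08343149 447.11666562] [395.05267811 367.36717302]
```

Run:
```python
from h import *
a=np.load("w1.npy");c=np.load("wc.npy",allow_pickle=True).item();f=1.5625
P=lambda x,y,z:[.5582+x*.9761+y*.2173,.1753-x*.2173+y*.9761,z]
t=np.linspace(0,2*np.pi,100)
im=cv2.resize(a[:,:,::-1],(800,600),interpolation=cv2.INTER_CUBIC)
cr=cv2.resize(im[40:310,280:580],None,fx=2.2,fy=2.2)
for r,col in((.035,(0,0,255)),(.031,(255,0,0))):
    Q=np.array([px("wrist",P(.022+r*np.cos(x),.022+r*np.sin(x),.08),c)*f for x in t]);print(r,Q.min(0),Q.max(0))
    cv2.polylines(cr,[((Q-[280,40])*2.2).astype(np.int32)],True,col,1)
cv2.imwrite("pics/w1c.png",cr)
```

```text
0.035 [347.89312919 105.64989523] [514.69333772 275.20694701]
0.031 [357.43002156 116.36237299] [505.12441292 266.44910241]
```

View pics/w1c.png

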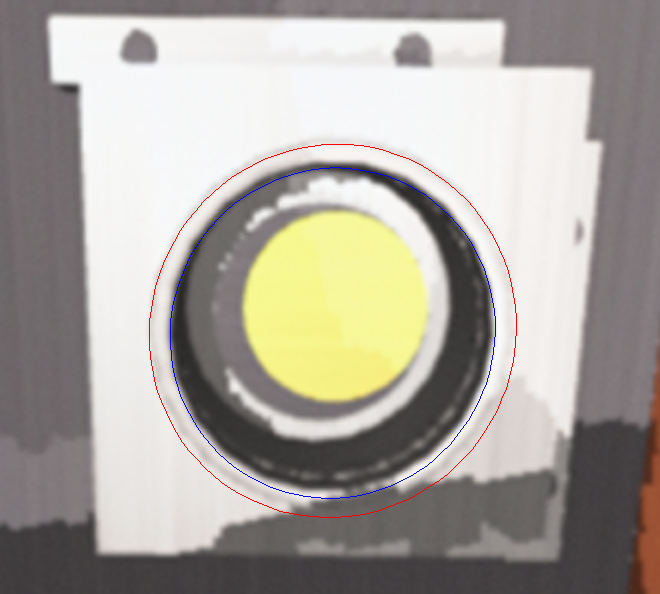

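The overlay fits the mouth to about 1 mm (observed rim about 1 mm further in plate +y). The target TCP is (0.5845, 0.1925). I'll carry the lids over with smooth ramps.

```bash
python3 -m crank '[[0.5,0.3,1,0,0],[0.5,0.6,2,0,0],[0.5,0.9,2.8,0,0],[0.5,0.9,2.8,0,0],[0.5,0.9,2.8,0,0],[0.5,0.9,2.8,0,0],[0.5,0.9,2.8,0,0],[0.5,0.9,2.8,0,0],[0.5,0.9,2.8,0,0],[0.5,0.9,2.8,0,0]]'|head -1; python3 -m crank '[[0.5,0.9,2.8,0,0],[0.5,0.9,2.8,0,0],[0.5,0.9,2.8,0,0],[0.5,0.7,2,0,0],[0.5,0.4,1,0,0],[0.5,0,0,0,0],[0.5,0,0,0,0],[0.5,0,0,0,0]]'|head -1;python3 p.py
```

```text
time_s: 11.35
time_s: 12.02
t 12.02 tcp [0.5813 0.1849 0.2016] plate [0.0205 0.0144] yaw -0.223 F [-0.2  0.1 -3.1] w 1.57 g 59.5 tilt 1.0
```

```bash
python3 -m crank '[[0.5,0.32,0.76,-0.5,0],[0.5,0,0,-1.2,0],[0.5,0,0,-1.2,0],[0.5,0,0,-0.8,0],[0.5,0,0,-0.2,0],[0.5,0,0,0,0],[0.5,0,0,0,0]]'|head -1;python3 p.py
```

```text
time_s: 12.6
t 12.6 tcp [0.5854 0.1948 0.1631] plate [0.0223 0.0249] yaw -0.22 F [ 1.4  0.5 -2.8] w 1.62 g 59.5 tilt 1.0
```

```bash
python3 -m crank '[[0.5,-0.08,-0.22,0,0],[0.5,0,0,0,0],[0.5,0,0,0,0]]'|head -1;python3 p.py;python3 -m crank '[[0.5,0,0,-0.4,0],[0.5,0,0,-0.4,0],[0.5,0,0,-0.3,0],[0.5,0,0,0,0]]'|head -1;python3 p.py
```

```text
time_s: 12.85
t 12.85 tcp [0.5848 0.1926 0.1638] plate [0.0222 0.0227] yaw -0.22 F [-0.6  0.6 -4.3] w 1.62 g 59.5 tilt 1.0
time_s: 13.18
t 13.18 tcp [0.5838 0.1929 0.1512] plate [0.0212 0.0227] yaw -0.22 F [ 0.1  0.4 -2.8] w 1.59 g 59.5 tilt 1.0
```

```bash
python3 -m crank '[[0.5,0.05,0,-0.2,0],[0.5,0,0,-0.2,0],[0.5,0,0,0,0]]'|head -1;python3 p.py;python3 -m crank '[[0.5,0,0,-0.2,0],[0.5,0,0,-0.2,0],[0.5,0,0,0,0]]'|head -1;python3 p.py
```

```text
time_s: 13.43
t 13.43 tcp [0.5848 0.1928 0.1478] plate [0.0222 0.0229] yaw -0.22 F [-0.6 -0.5 -3.9] w 1.63 g 59.5 tilt 1.0
time_s: 13.68
t 13.68 tcp [0.5847 0.1929 0.1438] plate [0.0221 0.0229] yaw -0.22 F [-0.6 -0.3 -3.6] w 1.58 g 59.5 tilt 1.0
```

```bash
python3 -m crank '[[0.5,0,0,-0.15,0],[0.5,0,0,-0.1,0],[0.5,0,0,0,0]]'|head -1;python3 p.py;python3 -m crank '[[0.5,0,0,-0.1,0],[0.5,0,0,0,0]]'|head -1;python3 p.py
```

```text
time_s: 13.93
t 13.93 tcp [0.585  0.1929 0.1417] plate [0.0224 0.023 ] yaw -0.22 F [ 0.3 -0.5 -3. ] w 1.62 g 59.5 tilt 1.0
time_s: 14.1
t 14.1 tcp [0.585  0.1929 0.1415] plate [0.0223 0.023 ] yaw -0.22 F [-1.9  0.2  3.2] w 1.57 g 60.1 tilt 1.0
```

```bash
python3 -m crank '[[2.2,0,0,0,0],[2.6,0,0,0,0],[3.5,0,0,0,0],[4,0,0,0,0],[4,0,0,0,0],[4,0,0,2,0],[5,0,0,3,0],[6.8,-0.8,-3.6,2,0],[6.8,-0.6,-3,0,0],[6.8,0,0,0,0]]'|head -1;python3 -m crank '[[6.8,0,0,0,0],[6.8,0,0,0,0]]'|head -1;python3 p.py
python3 - <<'E'
from h import *
c=calibration("wrist");a=grab_frame("wrist");f=1.5625
P=lambda x,y,z:[.5582+x*.9761+y*.2173,.1753-x*.2173+y*.9761,z]
t=np.linspace(0,2*np.pi,100);im=cv2.resize(a[:,:,::-1],(800,600))
for x,y in((.07,.07),(-.026,.07),(-.026,-.026),(.07,-.026)): cv2.circle(im,tuple(np.int32(px("wrist",P(x,y,.068),c)*f)),2,(0,255,0),-1)
for r,z in((.0415,.088),(.024,.112),(.009,.146)):
    Q=np.array([px("wrist",P(.0222+r*np.cos(x),.0228+r*np.sin(x),z),c)*f for x in t]);cv2.polylines(im,[Q.astype(np.int32)],True,(0,0,255),1)
cv2.imwrite("pics/w4.png",im)
E
```

```text
time_s: 14.93
time_s: 15.1
t 15.1 tcp [0.5711 0.1276 0.2105] plate [ 0.0229 -0.0437] yaw -0.22 F [ 0.5  1.2 -0.6] w 6.82 g 0.0 tilt 1.0
```

View pics/w4.png

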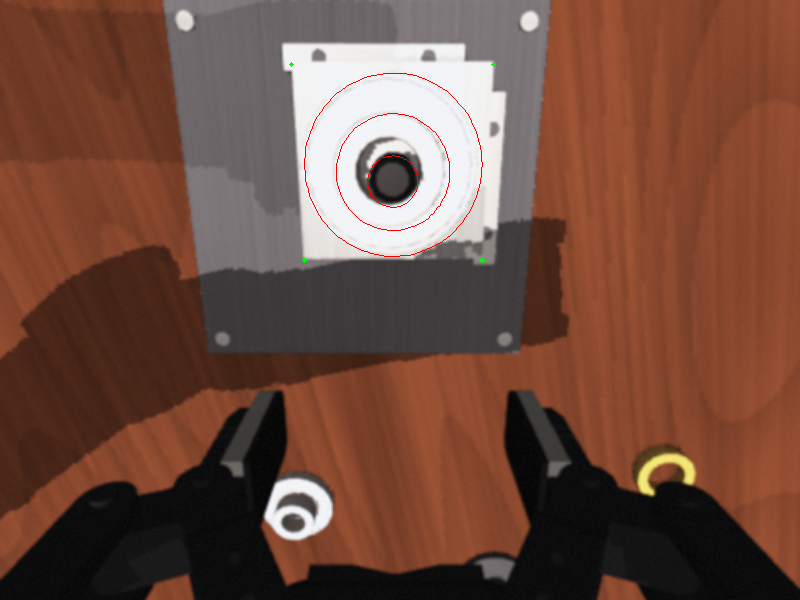

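The wrist picture shows the nested lids seated on the tin. The knob is at (392,179) and the collar hole at about (390,170), concentric with the predictions to about 1 mm. The tin's corners still sit on the green home marks. Next is the collar grip.

```bash
python3 -m crank '[[6.8,0.6,3,0,0],[6.8,0.68,3.5,0,0],[6.8,0,0,0,0],[6.8,0,0,-2,0],[6.8,0,0,-2,0],[6.8,0,0,0,0],[6.8,0,0,0,0]]'|head -1;python3 p.py
```

```text
time_s: 15.73
t 15.73 tcp [0.5829 0.1931 0.1693] plate [0.0202 0.0227] yaw -0.218 F [ 0.6 -0.4 -0.2] w 6.78 g 0.0 tilt 1.0
```

```bash
python3 -m crank '[[6.8,0.1,0,-2,0],[6.8,0,0,-1.5,0],[6.8,0,0,-1,0],[6.8,0,0,-0.6,0],[6.8,0,0,0,0],[6.8,0,0,0,0]]'|head -1;python3 p.py
```

```text
time_s: 16.23
t 16.23 tcp [0.5853 0.1922 0.1202] plate [0.0228 0.0224] yaw -0.22 F [ 0.2 -0.3 -0.1] w 6.78 g 0.0 tilt 1.0
```

```bash
python3 -m crank '[[6.8,-0.12,0.05,-0.3,0],[6.8,0,0,-0.3,0],[6.8,0,0,0,0],[6.8,0,0,0,0]]'|head -1;python3 p.py; python3 -m crank '[[5.4,0,0,0,0],[5.2,0,0,0,0],[5,0,0,0,0],[4.9,0,0,0,0],[4.7,0,0,0,0],[4.5,0,0,0,0],[4,0,0,0,0],[4,0,0,0,0],[4,0,0,0,0]]' 30|head -1;python3 p.py
```

```text
time_s: 16.57
t 16.57 tcp [0.5836 0.1927 0.1137] plate [0.021  0.0225] yaw -0.22 F [ 0.4 -0.1 -0.2] w 6.81 g 0.0 tilt 1.0
time_s: 17.32
t 17.32 tcp [0.5834 0.1927 0.1139] plate [0.0208 0.0225] yaw -0.22 F [-2.2 -0.8  5.7] w 4.72 g 30.3 tilt 1.0
```

```bash
python3 -m crank '[[4,0,0,0,0],[4,0,0,0.2,0],[4,0,0,0.4,0],[4,0,0,0.6,0],[4,0,0,0.8,0]]' 40|head -1;python3 p.py; python3 -m crank '[[4,0,0,1,0],[4,0,0,1.2,0],[4,0,0,1.2,0],[4,0,0,1.2,0],[4,0,0,1.2,0],[4,0,0,1,0],[4,0,0,0.8,0],[4,0,0,0.4,0],[4,0,0,0,0],[4,0,0,0,0]]'|head -1;python3 p.py
```

```text
time_s: 17.73
t 17.73 tcp [0.5835 0.1924 0.1335] plate [0.0209 0.0222] yaw -0.22 F [ 0.2  0.3 -1.3] w 4.66 g 41.3 tilt 1.0
time_s: 18.57
t 18.57 tcp [0.5835 0.1927 0.2135] plate [0.0209 0.0225] yaw -0.22 F [-0.4 -0.7 -1.8] w 4.66 g 41.3 tilt 1.0
```

```bash
python3 -m crank '[[4,0,0,0,0],[4,0,0,0,0]]'|head -1
python3 - <<'E'
from h import *
a=grab_frame("scene");cv2.imwrite("pics/s2.png",cv2.resize(a[60:190,220:400,::-1],None,fx=4.4,fy=4.4,interpolation=cv2.INTER_CUBIC))
E
python3 p.py
```

```text
time_s: 18.73
t 18.78 tcp [0.5833 0.1925 0.2129] plate [0.0208 0.0222] yaw -0.22 F [-0.6 -0.3 -1. ] w 4.65 g 41.3 tilt 1.0
```

View pics/s2.png

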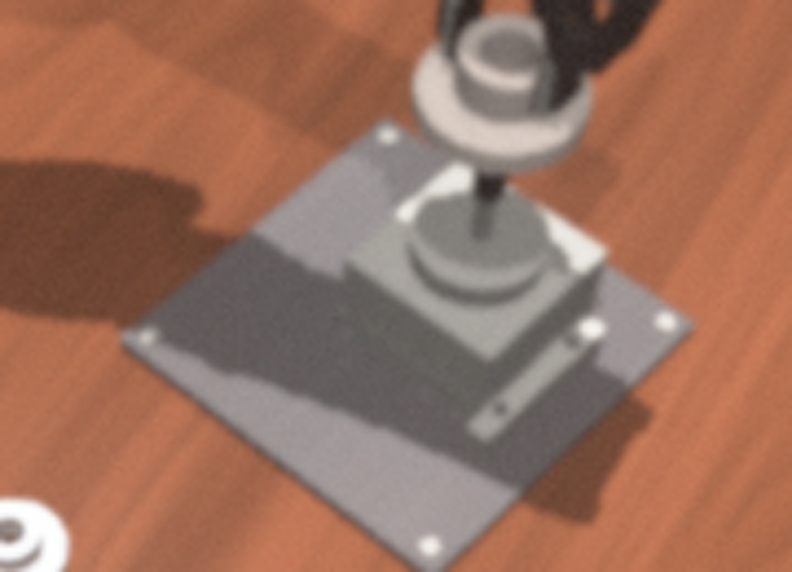

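The scene crop shows the outer lid held level at (500,100), clear of the inner lid. The inner lid is flat on the neck at (480,240) with its stem upright, and the tin is flush with the bar at (540,380).

```bash
python3 -c "
from station import job
print(job.hand_in())"
```

```text
the job is handed in; nothing more can be done
None
```

Job handed in at about 19 s: the tin is home against both stops, the inner lid is seated, and the outer lid is held level about 28 mm above the knob (worked out from the arm's height); the hand-in returned no verdict.

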